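# Load two pin jigs with drilled spacer and copper plates

## Robot

A 6-joint arm with a two-finger parallel gripper is mounted at the origin on the work surface; the furniture and walls round the work are solid. World frame = base frame: x ahead of the robot, y to its left, z up, the work surface at z = 0. Lengths are in m, angles in rad, forces in N, time in s.
With the tool pointing down it reaches from about 0.275 to 0.975 m from the base axis. Payload 8.4 kg.
Tool frame: the origin (TCP) lies between the finger pads; the fingertips stand 17 mm ahead of it and the grasp point (between the pads) lies 2 mm behind it (robot.tip_extent is the distance from the TCP to the fingertips, in m); y points along the fingers, z is the direction in which the jaws open and shut, and the axes are right-handed (so a half turn about y gives the same grasp; the last joint's range is limited). The gripper opens to 92 mm and grips with 3 to 60 N. Pads are 20 mm wide; open, the fingers measure 128 mm over their backs; the gripper's body (75 mm by 189 mm) begins 69 mm behind the grasp point.
Start: joints at [1.183, 0.353, 1.633, -0, 1.155, -0.002], TCP at [0.235, 0.579, 0.232] pointing down, gripper open.
Joint ranges: [-2.63, 2.63], [-0.92, 2.1], [0.06, 2.66], [-1.3, 4.44], [0, 2.69], [-3.02, 3.02]. Speed limits (rad/s): [2.22, 2.22, 2.79, 3.14, 3.14, 3.14].

## Interface

Orientations are given as a unit quaternion [x, y, z, w].
In Python, from workcell import robot gives the robot as it stands.
- The arm moves only by the shell command python3 -m handwheel 'ROWS' [OPENING] [FORCE]. ROWS is JSON, a list of rows, each a list of 2 entries, a list of its own where there are three numbers: the shift along the tool's x, y, z in cm, then the turn, a rotation vector about the tool's x, y, z in degrees. A call has 1 to 20 rows; each row is the pose to reach, as a shift and turn from the pose commanded when the call began, along the tool's axes at that moment; what a row does not reach only later rows make up. A row lasts 1/8 s, in which the tool goes at most 62.5 mm and 10.7 degrees, less where a joint would pass 70% of its speed; a pose out of reach is approached as far as the arm can. A call with a gripper value outside its range is refused whole. OPENING is the opening, from 0 (shut) to 1 (fully open), set as the call begins (- or left out, the last holds). The fingers move at their own pace and stop on an object; FORCE is the grip in N (left out, the last holds). Time passes only in rows, so rows that repeat a pose let the fingers close. It gives the time, the measured TCP pose, the force and the opening at its end, in the units of the state.
- robot.get_state(): the state, without advancing time (a new reading comes with each control period).
- robot.capture(name): name is "scene" or "top" or "wrist"; returns the picture (384x512x3 uint8, red, green, blue); there is no depth.
- robot.camera_info(name): a dict with "camera_matrix" (3x3 intrinsics, pixels), "k1" (the pictures are not rectified: a ray, as slopes to the right and down, at radius r is drawn at 1 + k1 r^2 times it, then the intrinsics apply), "cam_to_world" (4x4, takes a point from camera to world coordinates). Camera axes: x right, y down, z forward; pixel columns grow to the right and rows downward; lengths in m; the calibration is good to about 2 mm. A picture is of the moment at which its call begins: read the wrist's pose just before it. camera_info takes no time and is no camera call; for the wrist camera it gives the pose at the moment of the call.
- robot.close_job(): hands the job in, once; it reports no verdict.
The state is a dict: "time": time; "joint_pos": joint angles; "qvel": joint speeds; "tau": joint torques, N m; "tool_pos": TCP position; "orientation": TCP orientation; "force": force on the tool from outside, world axes, zero at the start; "torque": the same for the moment, N m; "opening": opening from 0.0 (shut) to 1.0 (fully open).
Only numpy, scipy, OpenCV 4.12 (cv2) and the standard library are available. Lean on these libraries where they do the work, as an engineer would, in place of code of your own. Each camera call takes 0.05 s, during which the arm holds its last target.

## Task

Load the two blue pin jigs for welding: pick out the four drilled plates and lower the two long ones over the pins of the long jig and the two short ones over the pins of the short jig, in each case the aluminium spacer first, flat on the base, and the copper plate flat on top of it. Leave the blank steel plate and the white tile where they lie, and let go of everything at the end.

Things in the scene. Friction and masses are not known exactly. Their poses are not given: they have to be found in the camera images.
- long_jig: The long pin jig, fixed: blue base 136 x 60 x 10 mm with two upright steel pins on its length axis, 88 mm apart (centres), 8 mm thick, straight to 34 mm above the table, tapering to a 3 mm tip at 46 mm. Origin: centre of its underside, at table height, midway between the pins; x along its length through both pins, z up. A seated spacer's underside is 10 mm above the origin, a copper plate's on it 20 mm.
- short_jig: The short pin jig, fixed: blue base 96 x 60 x 10 mm with two upright steel pins on its length axis, 50 mm apart (centres), 8 mm thick, straight to 34 mm above the table, tapering to a 3 mm tip at 46 mm. Origin: centre of its underside, at table height, midway between the pins; x along its length through both pins, z up. A seated spacer's underside is 10 mm above the origin, a copper plate's on it 20 mm.
- long_spacer: Pale, nearly white aluminium spacer plate, long: 120 x 44 x 10 mm, about 0.15 kg, loose, flat on the table, two round 14 mm through holes on its length axis 88 mm apart (centres). Origin: centre of its underside; x along its length, y across its width (grasp it across the 44 mm width at the middle of its length), z up. Symmetric: a half turn makes no difference.
- long_copper: Orange-brown copper chill plate, long: 120 x 44 x 8 mm, about 0.35 kg, loose, flat on the table, two round 14 mm through holes on its length axis 88 mm apart (centres). Origin: centre of its underside; x along its length, y across its width (grasp it across the 44 mm width at the middle of its length), z up. Symmetric: a half turn makes no difference.
- short_spacer: Pale, nearly white aluminium spacer plate, short: 80 x 44 x 10 mm, about 0.1 kg, loose, flat on the table, two round 14 mm through holes on its length axis 50 mm apart (centres). Origin: centre of its underside; x along its length, y across its width (grasp it across the 44 mm width at the middle of its length), z up. Symmetric: a half turn makes no difference.
- short_copper: Orange-brown copper chill plate, short: 80 x 44 x 8 mm, about 0.23 kg, loose, flat on the table, two round 14 mm through holes on its length axis 50 mm apart (centres). Origin: centre of its underside; x along its length, y across its width (grasp it across the 44 mm width at the middle of its length), z up. Symmetric: a half turn makes no difference.
- blank_plate: Bystander: plain grey steel plate without holes, 62 x 115 x 8 mm, loose, flat on the table. Origin: centre of its underside; y along its length. Stays where it is.
- clamp_handle_top (a point): Top of the upright handle of the steel toggle clamp bolted to the table among the work (never moves, not needed): the tallest obstacle in the work area, 167 mm above the table; its 75 x 70 mm pad and arm lie within 90 mm of this point, seen from above, mostly on the robot's side. Carry things over or round it.
- white_tile: Bystander: off-white ceramic tile, 42 x 95 x 8 mm, loose, flat on the table. Origin: centre of its underside; y along its length. Stays where it is.
Things that resemble listed ones, but are neither listed nor needed, are in the scene too. What is shaped like the short_copper but yellow is not meant.

How it is judged:
At the end, for the whole second after the job is handed in: On each jig the spacer of its length lies over both pins on the base and its copper plate on that: undersides 10 and 20 mm up (-2/+2.5 mm), centres within 7 mm of the jig's, lengthwise within 0.12 rad, level within 0.06 rad, at rest, released (horizontal distance between each of long_spacer, long_copper and long_jig below 0.007 m and z of long_spacer in the frame of long_jig between 0.008 and 0.0125 m and angle between the x axis of each of long_spacer, long_copper and the x axis of long_jig, either way round below 0.12 rad and angle between each of long_spacer, long_copper, short_spacer, short_copper's own z axis and vertical below 0.06 rad and linear speed of each of long_spacer, long_copper, short_spacer, short_copper below 0.02 m/s and contact force between each of long_spacer, long_copper, short_spacer, short_copper and the fingers below 0.1 N and z of long_copper in the frame of long_jig between 0.018 and 0.0225 m and horizontal distance between each of short_spacer, short_copper and short_jig below 0.007 m and z of short_spacer in the frame of short_jig between 0.008 and 0.0125 m and angle between the x axis of each of short_spacer, short_copper and the x axis of short_jig, either way round below 0.12 rad and z of short_copper in the frame of short_jig between 0.018 and 0.0225 m); the robot touches nothing.
It fails at once if the blank steel plate is moved more than 15 mm (distance of blank_plate from where it was at the start of the episode above 0.015 m).
It fails at once if the white tile is moved more than 15 mm (distance of white_tile from where it was at the start of the episode above 0.015 m).
It also fails if it takes over 120 s, if anything falls off the work surface, if the arm or the gripper's body presses on something with over 40 N, if the wrist force passes 120 N, or if a joint passes its speed limit or range.

## Working session

There is one attempt and no reset: what is moved stays moved. The work goes in short steps, Python scripts to look and compute and a shell command to move; the robot and the scene stay as the last step left them, time stands still between calls to the robot, and variables do not carry over. Pictures are saved under pics/ and viewed, and the job is handed in when it is done.

```bash
ls; mkdir -p pics; python3 - <<'E'
from workcell import robot
import cv2,numpy as np
print(robot.get_state(), robot.tip_extent)
for n in ("scene","top","wrist"):
    i=robot.camera_info(n); print(n,i)
    cv2.imwrite(f"pics/{n}0.png",robot.capture(n)[:,:,::-1])
E
```

```text
pics
{'time': 0.0, 'joint_pos': array([ 1.18260930e+00,  3.53676395e-01,  1.63410557e+00, -2.55726940e-05,
        1.15521618e+00, -2.37726558e-03]), 'qvel': array([-0.00074328,  0.00154046,  0.00155773,  0.00156173, -0.00218227,
        0.00060915]), 'tau': array([ 3.41939063e-03, -5.93868542e+01, -3.34223878e+01,  7.01133697e-02,
        2.31865811e-02, -6.83409212e-05]), 'tool_pos': array([0.23501127, 0.57862968, 0.23085827]), 'orientation': array([ 0.6944806 , -0.13564463,  0.135468  , -0.69350245]), 'force': array([ 0.42506804,  0.07239786, -0.16424369]), 'torque': array([ 0.01218547,  0.01022652, -0.03924467]), 'opening': 0.998735759506906} 0.017
scene {'camera_matrix': array([[485.7153686 ,   0.        , 253.56585356],
       [  0.        , 485.7153686 , 192.59771865],
       [  0.        ,   0.        ,   1.        ]]), 'k1': 0.024197423264322115, 'cam_to_world': array([[-0.46837427, -0.36650044,  0.8039297 , -0.94073058],
       [-0.88314746,  0.16742585, -0.43819989,  0.72703787],
       [ 0.02600184, -0.91523003, -0.4020919 ,  0.77331089],
       [ 0.        ,  0.        ,
[... 262 characters left out ...]
921287, -0.98160295,  0.18996453,  0.03573426],
       [-0.99975542,  0.02094321,  0.00710524,  0.01943433],
       [-0.01095299, -0.18978155, -0.98176524,  1.65664912],
       [ 0.        ,  0.        ,  0.        ,  1.        ]])}
wrist {'camera_matrix': array([[332.03952336,   0.        , 251.21319714],
       [  0.        , 332.03952336, 191.52728617],
       [  0.        ,   0.        ,   1.        ]]), 'k1': -0.0774005952107337, 'cam_to_world': array([[ 0.37619845,  0.8906485 ,  0.25538203,  0.16236635],
       [ 0.92653787, -0.3611733 , -0.10526839,  0.60777228],
       [-0.00151997,  0.27622293, -0.96109239,  0.38374948],
       [ 0.        ,  0.        ,  0.        ,  1.        ]])}
```

View pics/scene0.png

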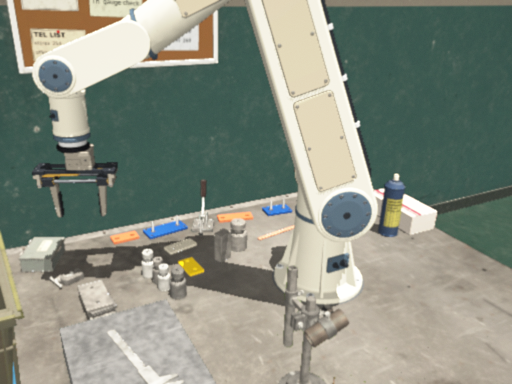

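View pics/top0.png

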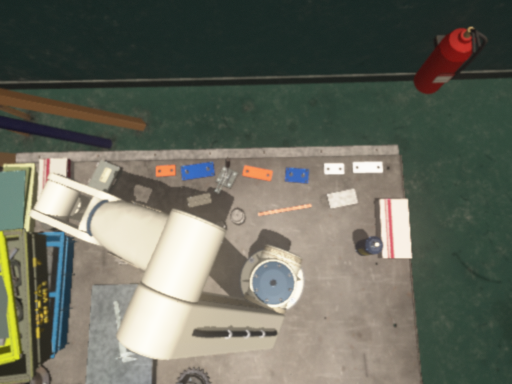

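View pics/wrist0.png

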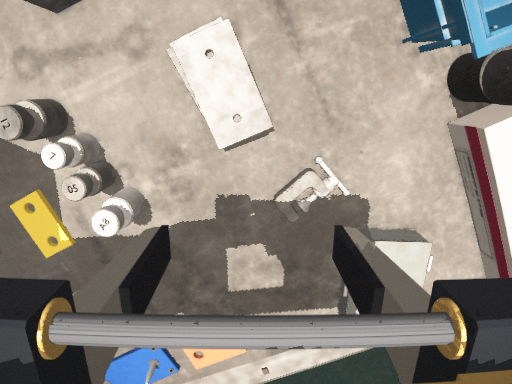

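```bash
cat > h.py <<'E'
from workcell import robot
import cv2,numpy as np
from scipy.spatial.transform import Rotation as R
def ray(info,uv):
    K=np.array(info["camera_matrix"]);k1=info["k1"];T=np.array(info["cam_to_world"])
    uv=np.atleast_2d(np.asarray(uv,float))
    p=cv2.undistortPoints(uv.reshape(-1,1,2),K,np.array([k1,0,0,0.])).reshape(-1,2)
    d=np.c_[p,np.ones(len(p))]@T[:3,:3].T
    return T[:3,3],d
def onplane(info,uv,z):
    c,d=ray(info,uv)
    return c+d*((z-c[2])/d[:,2])[:,None]
def proj(info,P):
    K=np.array(info["camera_matrix"]);k1=info["k1"];T=np.linalg.inv(np.array(info["cam_to_world"]))
    P=np.atleast_2d(P); 
    q,_=cv2.projectPoints(P.reshape(-1,1,3),cv2.Rodrigues(T[:3,:3])[0],T[:3,3],K,np.array([k1,0,0,0.]))
    return q.reshape(-1,2)
def crop(im,x0,x1,y0,y1,f,name):
    cv2.imwrite(name,cv2.resize(im[y0:y1,x0:x1,::-1],None,fx=f,fy=f,interpolation=cv2.INTER_CUBIC))
E
python3 - <<'E'
from h import *
im=cv2.imread("pics/top0.png")[:,:,::-1]
crop(im,140,400,140,230,3,"pics/topc.png")
i=robot.camera_info("top")
for n,uv in dict(oL=(165,171),bL=(198,171),clamp=(227,175),oR=(257,172),bR=(297,175),w1=(333,168),w2=(367,167),g=(342,198),stick=(285,210),pale=(143,194),yel=(200,199)).items():
    print(n,onplane(i,uv,.01)[0].round(3))
w=robot.camera_info("wrist")
for n,uv in dict(wh1=(209,53),wh2=(237,118),o=(199,355),b=(150,368)).items(): print(n,onplane(w,uv,.01)[0].round(3))
E
```

```text
oL [0.449 0.433 0.01 ]
bL [0.446 0.295 0.01 ]
clamp [0.427 0.175 0.01 ]
oR [0.437 0.05  0.01 ]
bR [ 0.42  -0.116  0.01 ]
w1 [ 0.447 -0.267  0.01 ]
w2 [ 0.448 -0.407  0.01 ]
g [ 0.319 -0.297  0.01 ]
stick [ 0.275 -0.062  0.01 ]
pale [0.354 0.521 0.01 ]
yel [0.328 0.286 0.01 ]
wh1 [0.103 0.583 0.01 ]
wh2 [0.177 0.584 0.01 ]
o [0.455 0.41  0.01 ]
b [0.451 0.333 0.01 ]
```

View pics/topc.png

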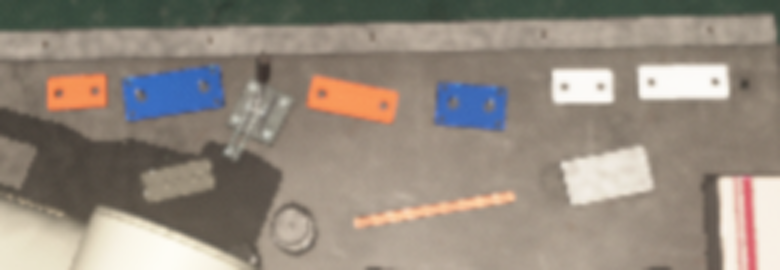

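```bash
cat >> h.py <<'E'
def plan(pos,jaw,s=None):
    """target TCP pos, jaw-direction angle (rad in world xy, mod pi), tool down. prints row"""
    s=s or robot.get_state()
    R0=R.from_quat(s["orientation"]);A=R0.as_matrix()
    best=None
    for k in (-1,0,1,2):
        a=jaw+k*np.pi
        z=np.array([np.cos(a),np.sin(a),0]);y=np.array([0,0,-1.]);x=np.cross(y,z)
        rv=(R0.inv()*R.from_matrix(np.c_[x,y,z])).as_rotvec(degrees=True)
        if best is None or np.linalg.norm(rv)<np.linalg.norm(best)-1e-6: best=rv
    sh=A.T@(np.array(pos)-s["tool_pos"])*100
    print("shift cm",sh.round(2),"turn deg",best.round(1),"rows",max(np.linalg.norm(sh)/6.25,np.linalg.norm(best)/10.7).round(1),"j6",s["joint_pos"][5].round(2))
E
python3 - <<'E'
from h import *
s=robot.get_state();print(R.from_quat(s["orientation"]).as_matrix().round(3))
plan([.43,-.30,.30],0)
plan([.43,-.30,.30],np.pi/2)
i=robot.camera_info("top")
print(onplane(i,[[330,158],[330,148],[150,163],[150,155]],0).round(3))
E
```

```text
[[ 0.927 -0.     0.376]
 [-0.376 -0.001  0.927]
 [ 0.    -1.    -0.001]]
shift cm [ 51.12  -6.82 -74.09] turn deg [ 0.1 67.9  0. ] rows 14.4 j6 -0.0
shift cm [ 51.12  -6.82 -74.09] turn deg [  0.1 -22.1  -0. ] rows 14.4 j6 -0.0
[[ 0.493 -0.258  0.   ]
 [ 0.536 -0.26   0.   ]
 [ 0.488  0.499  0.   ]
 [ 0.523  0.5    0.   ]]
```

```bash
python3 -m handwheel '[[[51,-7,-74],[0,68,0]],[[51,-7,-74],[0,68,0]],[[51,-7,-74],[0,68,0]],[[51,-7,-74],[0,68,0]],[[51,-7,-74],[0,68,0]],[[51,-7,-74],[0,68,0]],[[51,-7,-74],[0,68,0]],[[51,-7,-74],[0,68,0]],[[51,-7,-74],[0,68,0]],[[51,-7,-74],[0,68,0]],[[51,-7,-74],[0,68,0]],[[51,-7,-74],[0,68,0]],[[51,-7,-74],[0,68,0]],[[51,-7,-74],[0,68,0]],[[51,-7,-74],[0,68,0]],[[51,-7,-74],[0,68,0]],[[51,-7,-74],[0,68,0]],[[51,-7,-74],[0,68,0]]]' 
python3 - <<'E'
from h import *
s=robot.get_state();print(s["tool_pos"],s["time"],s["joint_pos"].round(2),R.from_quat(s["orientation"]).as_matrix().round(3)[:,2])
im=robot.capture("wrist");cv2.imwrite("pics/w1.png",im[:,:,::-1])
E
```

```text
time: 2.4
tool_pos: [0.4291, -0.2972, 0.3016]
orientation: [-0.5, 0.5, -0.5, 0.5]
force: [-0.1, -0.2, -0.3]
opening: 1.003
[ 0.42905006 -0.29724699  0.30160039] 2.4 [-0.61  0.13  1.77  0.    1.25 -0.61] [ 1.    -0.001 -0.   ]
```

View pics/w1.png

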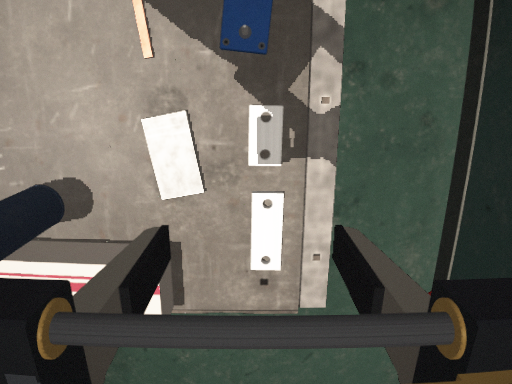

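```bash
python3 - <<'E'
from h import *
im=cv2.imread("pics/w1.png")[:,:,::-1]
crop(im,200,360,0,300,2,"pics/w1c.png")
w=robot.camera_info("wrist")
# top-face corners by eye, then hole by dark centroid
g=cv2.cvtColor(im,cv2.COLOR_RGB2GRAY)
for n,(u,v) in dict(sA=(265,117),sB=(265,154),lA=(267,204),lB=(266,260)).items():
    p=g[v-8:v+9,u-8:u+9]; t=(float(p.min())+np.percentile(p,70))/2
    m=(p<t).astype(np.uint8); ys,xs=np.nonzero(m); c=(xs.mean()+u-8,ys.mean()+v-8)
    print(n,np.round(c,1),m.sum(),onplane(w,c,.01)[0].round(4))
    q=onplane(w,c,.0)[0].round(4);print(q)
hsv=cv2.cvtColor(im,cv2.COLOR_RGB2HSV)
m=cv2.inRange(hsv,(0,0,170),(180,40,255)); m[:180]=0;m[280:]=0;m[:,:240]=0;m[:,295:]=0
c=max(cv2.findContours(m,0,2)[0],key=cv2.contourArea);print(cv2.minAreaRect(c))
b=cv2.boxPoints(cv2.minAreaRect(c));P=onplane(w,b,.01);print(P.round(4),P.mean(0).round(4))
print(onplane(w,[[310,60],[345,60],[299,300],[325,300]],0).round(3))
E
```

```text
sA [265.5 117.8] 62 [ 0.4473 -0.247   0.01  ]
[ 0.4477 -0.2476  0.    ]
sB [264.5 153.9] 77 [ 0.4464 -0.2949  0.01  ]
[ 0.4468 -0.2966  0.    ]
lA [266.9 203.6] 59 [ 0.4506 -0.3655  0.01  ]
[ 0.4511 -0.3688  0.    ]
lB [265.2 259.6] 48 [ 0.4492 -0.453   0.01  ]
[ 0.4497 -0.4583  0.    ]
((266.4384765625, 231.44532775878906), (32.24485397338867, 77.46978759765625), 1.023030161857605)
[[ 0.426  -0.4702  0.01  ]
 [ 0.4282 -0.3491  0.01  ]
 [ 0.4732 -0.3499  0.01  ]
 [ 0.4745 -0.4713  0.01  ]] [ 0.4505 -0.4101  0.01  ]
[[ 0.505 -0.173  0.   ]
 [ 0.55  -0.173  0.   ]
 [ 0.504 -0.53   0.   ]
 [ 0.546 -0.531  0.   ]]
```

View pics/w1c.png

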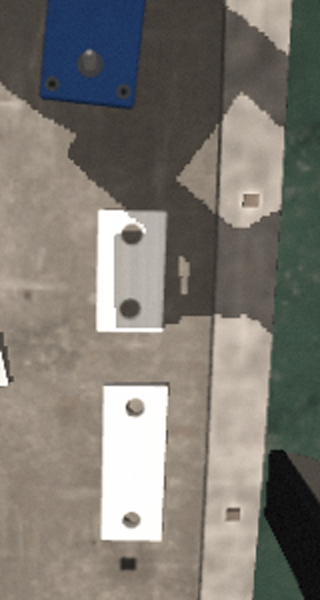

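```bash
python3 - <<'E'
from h import *
plan([.450,-.410,.06],np.radians(-1)); plan([.450,-.410,.0195],np.radians(-1))
E
```

```text
shift cm [11.27 24.17  2.09] turn deg [-0.  1. -0.] rows 4.3 j6 -0.61
shift cm [11.27 28.22  2.09] turn deg [-0.  1. -0.] rows 4.9 j6 -0.61
```

```bash
python3 -m handwheel '[[[11.3,24,2.1],[0,1,0]],[[11.3,24,2.1],[0,1,0]],[[11.3,24,2.1],[0,1,0]],[[11.3,24,2.1],[0,1,0]],[[11.3,24,2.1],[0,1,0]],[[11.3,24,2.1],[0,1,0]],[[11.3,24,2.1],[0,1,0]]]' 0.65
python3 - <<'E'
from h import *
im=robot.capture("wrist");cv2.imwrite("pics/w2.png",im[:,:,::-1])
plan([.450,-.410,.0195],np.radians(-1))
E
```

```text
time: 3.32
tool_pos: [0.4511, -0.4115, 0.0639]
orientation: [0.495, -0.504, 0.506, -0.495]
force: [0.3, -0.1, 0.0]
opening: 0.651
shift cm [-0.16  4.45 -0.13] turn deg [-0.1 -0.1  0.1] rows 0.7 j6 -0.72
```

View pics/w2.png

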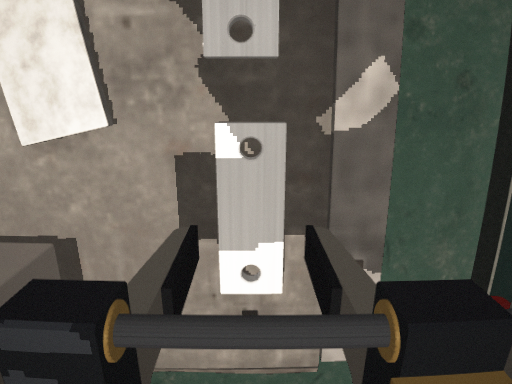

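```bash
python3 - <<'E'
from h import *
w=robot.camera_info("wrist");s=robot.get_state()
print(onplane(w,[[250,148],[250.5,273],[215,123],[286,123],[218,294],[283,294]],.01).round(4),s["tool_pos"])
A=R.from_quat(s["orientation"]).as_matrix()
print(proj(w,s["tool_pos"]+A[:,1]*.017+A[:,2]*.03),proj(w,s["tool_pos"]+A[:,1]*.017-A[:,2]*.03))
E
```

```text
[[ 0.451  -0.3652  0.01  ]
 [ 0.4496 -0.4531  0.01  ]
 [ 0.4298 -0.3493  0.01  ]
 [ 0.4734 -0.3502  0.01  ]
 [ 0.4259 -0.4698  0.01  ]
 [ 0.4726 -0.4707  0.01  ]] [ 0.45112365 -0.41155006  0.06402919]
[[305.5260924  241.04428596]] [[198.08267961 240.98831473]]
```

```bash
python3 -m handwheel '[[[-0.2,2,0],[0,0,0]],[[-0.2,3.5,0],[0,0,0]],[[-0.2,4.4,0],[0,0,0]],[[-0.2,4.4,0],[0,0,0]],[[-0.2,4.4,0],[0,0,0]]]' - 

```

```text
time: 4.0
tool_pos: [0.4502, -0.4096, 0.0178]
orientation: [0.495, -0.505, 0.505, -0.495]
force: [0.1, 0.3, -0.5]
opening: 0.651
```

```bash
python3 -m handwheel '[[[0,-0.1,0],[0,0,0]],[[0,-0.1,0],[0,0,0]],[[0,-0.1,0],[0,0,0]],[[0,-0.1,0],[0,0,0]],[[0,-0.1,0],[0,0,0]],[[0,-0.1,0],[0,0,0]]]' 0.2 35
python3 -m handwheel '[[[0,-6,0],[0,0,0]],[[0,-12,0],[0,0,0]],[[0,-18,0],[0,0,0]],[[0,-20,0],[0,0,0]],[[0,-20,0],[0,0,0]],[[0,-20,0],[0,0,0]]]' 
python3 - <<'E'
from h import *
im=robot.capture("wrist");cv2.imwrite("pics/w3.png",im[:,:,::-1])
s=robot.get_state()
w=robot.camera_info("wrist");print(s["tool_pos"])
plan([.446,.16,.24],0)
E
```

```text
time: 4.75
tool_pos: [0.4502, -0.4096, 0.0188]
orientation: [0.495, -0.505, 0.505, -0.495]
force: [0.1, 0.1, 5.5]
opening: 0.47
time: 5.5
tool_pos: [0.4493, -0.4088, 0.2168]
orientation: [-0.495, 0.506, -0.504, 0.495]
force: [0.2, 0.1, -1.8]
opening: 0.475
[ 0.44921562 -0.40871293  0.21649348]
shift cm [-56.86  -2.23  -1.42] turn deg [ 0.1 -1.1 -0.1] rows 9.1 j6 -0.72
```

View pics/w3.png

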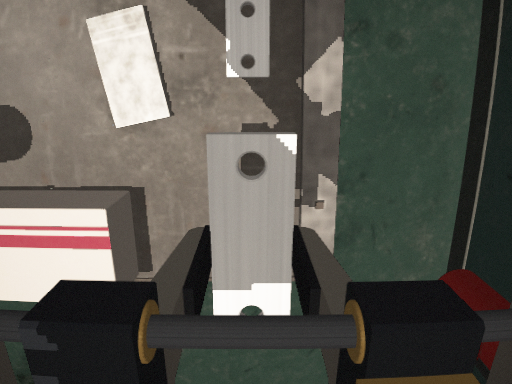

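```bash
python3 -m handwheel '[[[-6,-4,0],[0,-1,0]],[[-12,-6,0],[0,-1,0]],[[-16,-6,-0.5],[0,-1,0]],[[-16,-6,-0.5],[0,-1,0]],[[-16,-6,-0.5],[0,-1,0]]]' 
python3 - <<'E'
from h import *
s=robot.get_state()
w=robot.camera_info("wrist");im=robot.capture("wrist");cv2.imwrite("pics/w4.png",im[:,:,::-1])
import pickle;pickle.dump((s,w),open("w4.pkl","wb"));print(s["tool_pos"])
plan([.446,.16,.26],0)
E
```

```text
time: 6.18
tool_pos: [0.448, -0.2495, 0.2776]
orientation: [-0.5, 0.501, -0.5, 0.499]
force: [-0.8, -0.0, -1.0]
opening: 0.477
[ 0.4480331  -0.24954564  0.27760577]
shift cm [-41.     1.77  -0.28] turn deg [ 0.1 -0.1 -0. ] rows 6.6 j6 -0.51
```

View pics/w4.png

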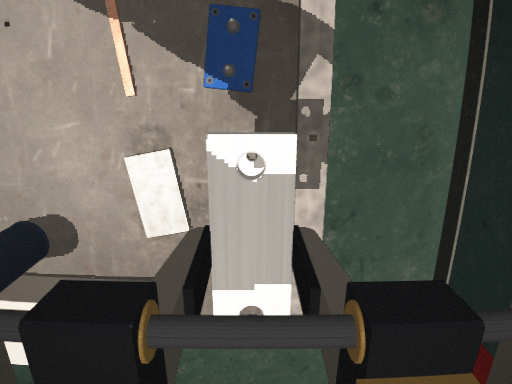

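```bash
python3 -m handwheel '[[[-40,0,0],[0,0,0]],[[-40,0,0],[0,0,0]],[[-40,0,0],[0,0,0]],[[-40,0,0],[0,0,0]],[[-40,0,0],[0,0,0]],[[-40,0,0],[0,0,0]],[[-40,0,0],[0,0,0]],[[-40,0,0],[0,0,0]],[[-40,0,0],[0,0,0]],[[-40,0,0],[0,0,0]]]' 
python3 - <<'E'
from h import *
s=robot.get_state()
w=robot.camera_info("wrist");im=robot.capture("wrist");cv2.imwrite("pics/w5.png",im[:,:,::-1])
import pickle;pickle.dump((s,w),open("w5.pkl","wb"));print(s["tool_pos"],s["time"])
E
```

```text
time: 7.48
tool_pos: [0.4491, 0.1492, 0.2784]
orientation: [0.499, -0.501, 0.501, -0.499]
force: [-0.5, -0.5, -1.9]
opening: 0.474
[0.44909107 0.14921268 0.27836021] 7.475
```

View pics/w5.png

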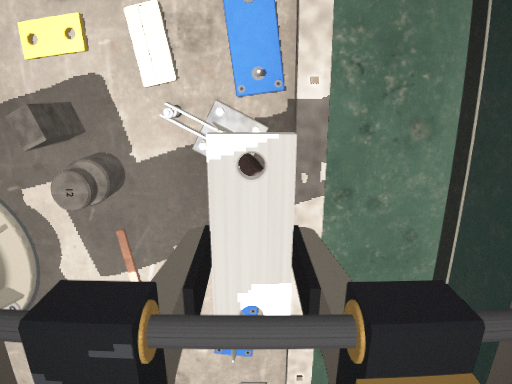

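```bash
python3 -m handwheel '[[[-6,0,0],[0,0,0]],[[-8,0,0],[0,0,0]],[[-8,0,0],[0,0,0]],[[-8,0,0],[0,0,0]]]' 
python3 - <<'E'
from h import *
s=robot.get_state()
w=robot.camera_info("wrist");im=robot.capture("wrist");cv2.imwrite("pics/w6.png",im[:,:,::-1])
import pickle;pickle.dump((s,w),open("w6.pkl","wb"));print(s["tool_pos"],s["time"])
E
```

```text
time: 8.02
tool_pos: [0.4489, 0.2295, 0.2784]
orientation: [0.5, -0.5, 0.501, -0.499]
force: [-0.8, -0.3, -2.2]
opening: 0.472
[0.44892081 0.22954413 0.27844479] 8.025
```

View pics/w6.png

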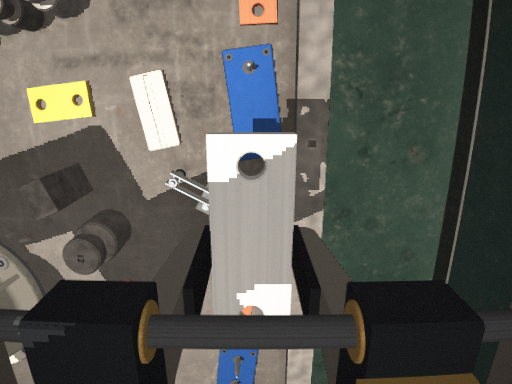

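```bash
python3 - <<'E'
from h import *
a=cv2.imread("pics/w5.png")[:,:,::-1];b=cv2.imread("pics/w6.png")[:,:,::-1]
x=cv2.resize(a[50:100,220:300],None,fx=8,fy=8,interpolation=cv2.INTER_CUBIC)
y=cv2.resize(b[40:140,200:300],None,fx=6,fy=6,interpolation=cv2.INTER_CUBIC)[:600]
cv2.imwrite("pics/p5.png",x[:,:,::-1]);cv2.imwrite("pics/p6.png",y[:,:,::-1])
E
```

```text
(no output)
```

View pics/p5.png

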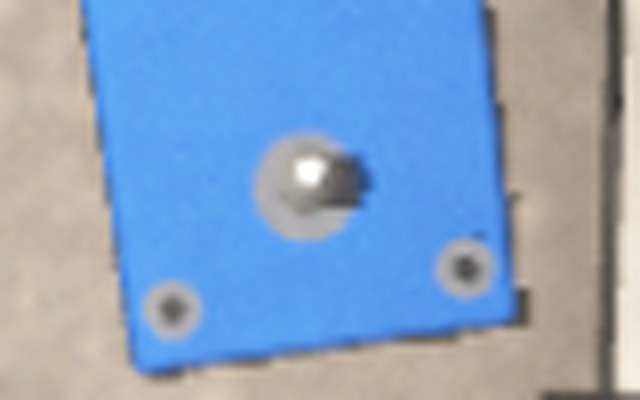

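View pics/p6.png

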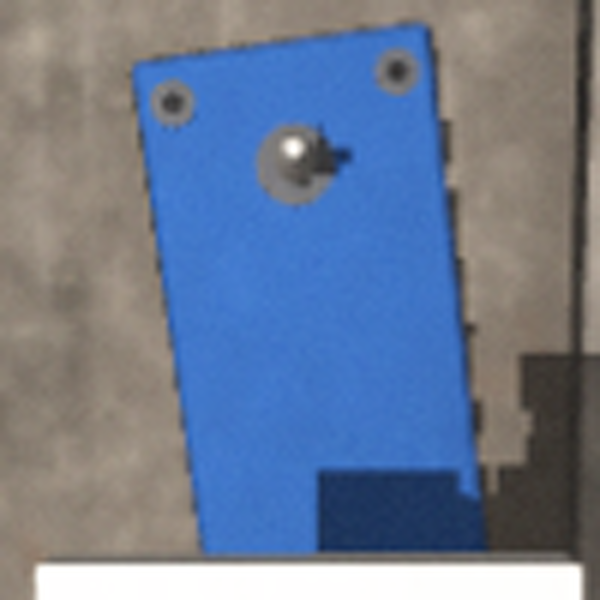

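```bash
python3 - <<'E'
from h import *
import pickle
s5,w5=pickle.load(open("w5.pkl","rb"));s6,w6=pickle.load(open("w6.pkl","rb"))
print("near tip",onplane(w5,(258.4,71.0),.046),"washer",onplane(w5,(257.7,73.0),.0105))
print("far tip",onplane(w6,(248.4,64.2),.046),"washer",onplane(w6,(248.6,67.2),.0105))
# base corners
print(onplane(w5,[[237.5,96],[284.5,89.5]],.01).round(4)) 
print(onplane(w6,[[222.2,51],[271,44.5]],.01).round(4))
# hole in hand
g=cv2.cvtColor(cv2.imread("pics/w6.png"),cv2.COLOR_BGR2GRAY)
A=R.from_quat(s6["orientation"]).as_matrix();zt=s6["tool_pos"][2]-.0088
for uv in ((251.2,165),(252,312)):
    p=onplane(w6,uv,zt)[0];print("hole tool xyz mm",(A.T@(p-s6["tool_pos"])*1000).round(1))
print((A.T@(onplane(w6,[[207,133],[297,133]],zt)-s6["tool_pos"]).T*1000).round(1))
E
```

```text
near tip [[0.45675357 0.25416965 0.046     ]] washer [[0.45659606 0.25434946 0.0105    ]]
far tip [[0.44533441 0.34163629 0.046     ]] washer [[0.44522698 0.3413291  0.0105    ]]
[[0.4319 0.2274 0.01  ]
 [0.4894 0.235  0.01  ]]
[[0.4138 0.3601 0.01  ]
 [0.4719 0.3673 0.01  ]]
hole tool xyz mm [-44.9   8.8  -0.4]
hole tool xyz mm [40.6  8.8  0.1]
[[-60.7 -60.7]
 [  8.8   8.7]
 [-21.7  21.8]]
```

```bash
python3 - <<'E'
from h import *
plan([.4511,.2971,.20],np.radians(7.44))
plan([.4511,.2971,.085],np.radians(7.44))
E
```

```text
shift cm [-6.77  7.85  0.2 ] turn deg [ 0.  -7.6  0. ] rows 1.7 j6 0.47
shift cm [-6.77 19.35  0.2 ] turn deg [ 0.  -7.6  0. ] rows 3.3 j6 0.47
```

```bash
python3 -m handwheel '[[[-6.7,3,0.2],[0,-7.6,0]],[[-6.7,8,0.2],[0,-7.6,0]],[[-6.7,14,0.2],[0,-7.6,0]],[[-6.7,19.3,0.2],[0,-7.6,0]],[[-6.7,19.3,0.2],[0,-7.6,0]],[[-6.7,19.3,0.2],[0,-7.6,0]],[[-6.7,19.3,0.2],[0,-7.6,0]],[[-6.7,19.3,0.2],[0,-7.6,0]]]' 
python3 - <<'E'
from h import *
s=robot.get_state()
w=robot.camera_info("wrist");im=robot.capture("wrist");cv2.imwrite("pics/w7.png",im[:,:,::-1])
plan([.4511,.2971,.0288],np.radians(7.44))
print(proj(w,[[.4568,.2541,.046],[.4453,.3416,.046]]))
E
```

```text
time: 9.07
tool_pos: [0.4522, 0.2981, 0.0875]
orientation: [-0.53, 0.466, -0.467, 0.533]
force: [-0.1, 0.1, -2.1]
opening: 0.472
shift cm [ 0.09  5.83 -0.11] turn deg [-0.1  0.1 -0.1] rows 0.9 j6 0.45
[[249.92484601 286.62490145]
 [249.77578658 155.50364001]]
```

View pics/w7.png

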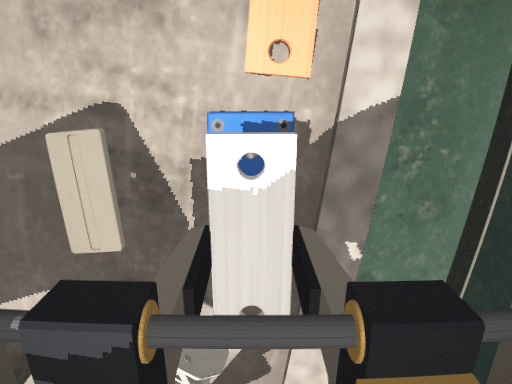

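```bash
python3 -m handwheel '[[[0.05,1,-0.1],[0,0,0]],[[0.05,2,-0.1],[0,0,0]],[[0.05,3,-0.1],[0,0,0]],[[0.05,3,-0.1],[0,0,0]],[[0.05,3,-0.1],[0,0,0]]]' 
python3 - <<'E'
from h import *
plan([.4511,.2971,.0288],np.radians(7.44))
E
```

```text
time: 9.75
tool_pos: [0.4502, 0.297, 0.0554]
orientation: [0.532, -0.466, 0.466, -0.531]
force: [0.3, 1.0, -1.5]
opening: 0.475
shift cm [-0.    2.66  0.09] turn deg [0.  0.1 0. ] rows 0.4 j6 0.45
```

```bash
python3 -m handwheel '[[[0,0.6,0.08],[0,0,0]],[[0,1.2,0.08],[0,0,0]],[[0,1.8,0.08],[0,0,0]],[[0,2.3,0.08],[0,0,0]],[[0,2.5,0.08],[0,0,0]],[[0,2.5,0.08],[0,0,0]],[[0,2.5,0.08],[0,0,0]]]' 
```

```text
time: 10.62
tool_pos: [0.4511, 0.2971, 0.0307]
orientation: [-0.532, 0.466, -0.466, 0.532]
force: [0.8, 0.5, -1.8]
opening: 0.472
```

```bash
python3 -m handwheel '[[[0,0.1,0],[0,0,0]],[[0,0.17,0],[0,0,0]],[[0,0.17,0],[0,0,0]],[[0,0.17,0],[0,0,0]]]'
python3 -m handwheel '[[[0,0.17,0],[0,0,0]],[[0,0.17,0],[0,0,0]],[[0,0.17,0],[0,0,0]],[[0,0,0],[0,0,0]],[[0,-1,0],[0,0,0]],[[0,-5,0],[0,0,0]],[[0,-11,0],[0,0,0]],[[0,-17,0],[0,0,0]],[[0,-21,0],[0,0,0]],[[0,-21,0],[0,0,0]],[[0,-21,0],[0,0,0]],[[0,-21,0],[0,0,0]]]' 0.7
python3 - <<'E'
from h import *
s=robot.get_state()
w=robot.camera_info("wrist");im=robot.capture("wrist");cv2.imwrite("pics/w8.png",im[:,:,::-1])
print(s["tool_pos"],s["time"])
E
```

```text
time: 11.12
tool_pos: [0.451, 0.2971, 0.0289]
orientation: [-0.532, 0.466, -0.466, 0.532]
force: [-0.4, 0.3, -1.4]
opening: 0.471
time: 12.62
tool_pos: [0.4502, 0.2966, 0.2375]
orientation: [0.532, -0.467, 0.466, -0.531]
force: [-0.1, 0.4, -1.0]
opening: 0.696
[0.45023544 0.29655304 0.23750582] 12.625
```

View pics/w8.png

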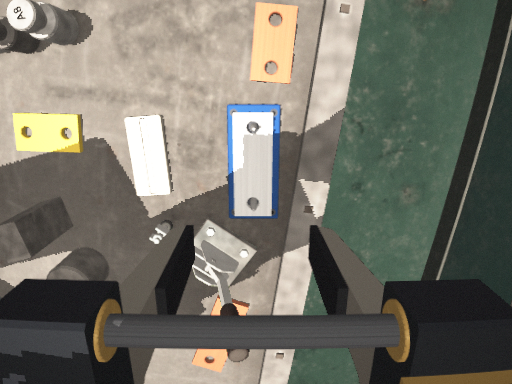

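```bash
python3 - <<'E'
from h import *
plan([.44,-.05,.26],np.radians(-11))
E
```

```text
shift cm [34.23 -2.2  -5.55] turn deg [ 0.1 18.5  0.1] rows 5.6 j6 0.45
```

```bash
python3 -m handwheel '[[[6,-2.2,-1],[0,8,0]],[[12,-2.2,-2],[0,16,0]],[[18,-2.2,-3],[0,18,0]],[[24,-2.2,-4],[0,18,0]],[[30,-2.2,-5],[0,18,0]],[[34,-2.2,-5.5],[0,18,0]],[[34,-2.2,-5.5],[0,18,0]],[[34,-2.2,-5.5],[0,18,0]],[[34,-2.2,-5.5],[0,18,0]]]'
python3 - <<'E'
from h import *
s=robot.get_state()
w=robot.camera_info("wrist");im=robot.capture("wrist");cv2.imwrite("pics/w9.png",im[:,:,::-1])
import pickle;pickle.dump((s,w),open("w9.pkl","wb"));print(s["tool_pos"],s["time"])
E
```

```text
time: 13.8
tool_pos: [0.4408, -0.0462, 0.2605]
orientation: [-0.453, 0.544, -0.543, 0.452]
force: [1.0, 0.4, -0.2]
opening: 0.701
[ 0.44075267 -0.04624035  0.2605441 ] 13.8
```

View pics/w9.png

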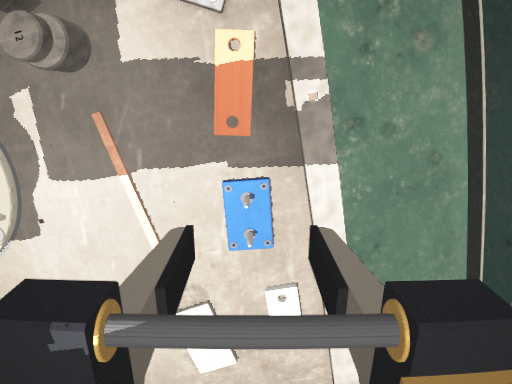

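```bash
python3 - <<'E'
from h import *
a=cv2.imread("pics/w9.png")[:,:,::-1]
crop(a,215,280,170,260,6,"pics/p9.png")
crop(a,200,270,20,145,4,"pics/p9b.png")
import pickle
s,w=pickle.load(open("w9.pkl","rb"))
hsv=cv2.cvtColor(a,cv2.COLOR_RGB2HSV)
m=cv2.inRange(hsv,(3,90,90),(20,255,255));m[:,:200]=0;m[150:]=0
c=max(cv2.findContours(m,0,2)[0],key=cv2.contourArea);r=cv2.minAreaRect(c);b=cv2.boxPoints(r);print(r,b)
P=onplane(w,b,.008);print(P.round(4),P.mean(0))
print([np.linalg.norm(P[i]-P[i-1]).round(4) for i in range(4)])
E
```

```text
((233.5, 92.0), (86.0, 39.0), 90.0) [[214.  49.]
 [253.  49.]
 [253. 135.]
 [214. 135.]]
[[ 0.4218  0.0903  0.008 ]
 [ 0.4657  0.0821  0.008 ]
 [ 0.448  -0.0149  0.008 ]
 [ 0.4014 -0.0062  0.008 ]] [0.43421813 0.03782673 0.008     ]
[np.float64(0.0987), np.float64(0.0447), np.float64(0.0985), np.float64(0.0474)]
```

View pics/p9.png

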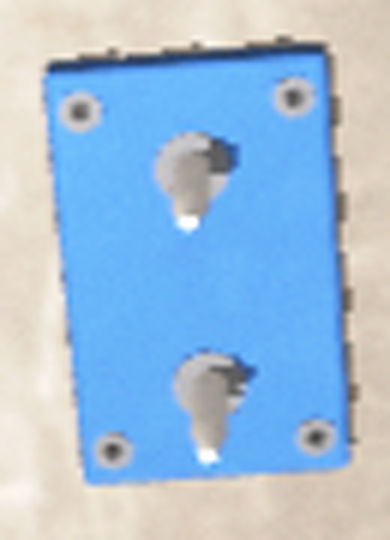

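View pics/p9b.png

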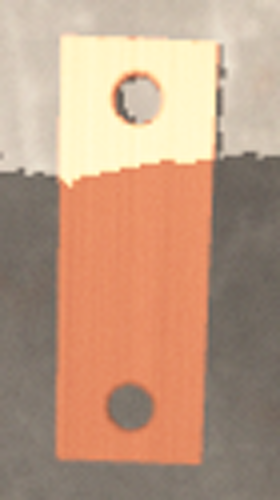

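```bash
python3 - <<'E'
from h import *
import pickle
s,w=pickle.load(open("w9.pkl","rb"))
H=onplane(w,[[233.6,44.1],[232.1,121.4]],.008);C=onplane(w,[[214.9,28.6],[254.4,29.1],[213.6,134.4],[249.9,135.6]],.008)
print(H.round(4),H.mean(0).round(4),np.linalg.norm(H[0]-H[1]));print(C.round(4),C.mean(0).round(4))
d=H[0]-H[1];print("axis",np.degrees(np.arctan2(d[1],d[0])), [np.degrees(np.arctan2(*(C[i]-C[i+2])[1::-1])) for i in (0,1)])
T=onplane(w,[[245.9,206.6],[249.1,245.6]],.046);W=onplane(w,[[246.3,198.3],[249.1,233.9]],.0105)
for X in (T,W):
    d=X[0]-X[1];print(X.round(4),X.mean(0).round(4),np.linalg.norm(d),np.degrees(np.arctan2(d[1],d[0])))
E
```

```text
[[0.4449 0.0914 0.008 ]
 [0.4262 0.0057 0.008 ]] [0.4356 0.0486 0.008 ] 0.08764171322787291
[[ 0.4272  0.1118  0.008 ]
 [ 0.4711  0.103   0.008 ]
 [ 0.4011 -0.0054  0.008 ]
 [ 0.4442 -0.0149  0.008 ]] [0.4359 0.0486 0.008 ]
axis 77.71243002628714 [np.float64(77.4156567550095), np.float64(77.1082416833223)]
[[ 0.4256 -0.0908  0.046 ]
 [ 0.4202 -0.1405  0.046 ]] [ 0.4229 -0.1156  0.046 ] 0.04997213452177647 83.75450601966065
[[ 0.4253 -0.0917  0.0105]
 [ 0.4199 -0.1404  0.0105]] [ 0.4226 -0.116   0.0105] 0.04906261177240302 83.62782933620366
```

```bash
python3 - <<'E'
from h import *
i=robot.camera_info("top")
print(onplane(i,[[227,162],[228,160]],.167))
plan([.4357,.0486,.06],np.radians(-12.5))
plan([.4357,.0486,.0185],np.radians(-12.5))
E
```

```text
[[0.43976239 0.15957846 0.167     ]
 [0.44750318 0.15576335 0.167     ]]
shift cm [-9.23 20.07 -2.2 ] turn deg [ 0.   2.1 -0. ] rows 3.6 j6 0.07
shift cm [-9.23 24.22 -2.2 ] turn deg [ 0.   2.1 -0. ] rows 4.2 j6 0.07
```

```bash
python3 - <<'E'
from h import *
im=robot.capture("scene")
crop(im,100,340,60,260,3,"pics/s1.png")
E
```

```text
(no output)
```

View pics/s1.png

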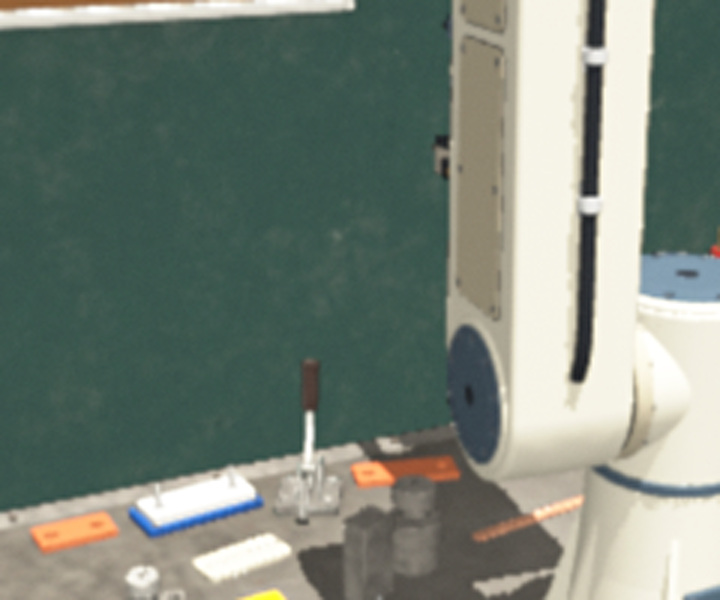

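```bash
python3 -m handwheel '[[[-3,2,-1],[0,-10,0]],[[-6,2,-2],[0,-20,0]],[[-9.2,2,-2.2],[0,-30,0]],[[-9.2,2,-2.2],[0,-40,0]],[[-9.2,2,-2.2],[0,-50,0]],[[-9.2,2,-2.2],[0,-60,0]],[[-9.2,2,-2.2],[0,-70,0]],[[-9.2,2,-2.2],[0,-80,0]],[[-9.2,2,-2.2],[0,-90,0]],[[-9.2,2,-2.2],[0,-100,0]],[[-9.2,2,-2.2],[0,-110,0]],[[-9.2,2,-2.2],[0,-120,0]],[[-9.2,2,-2.2],[0,-130,0]],[[-9.2,2,-2.2],[0,-140,0]],[[-9.2,2,-2.2],[0,-150,0]],[[-9.2,2,-2.2],[0,-160,0]],[[-9.2,2,-2.2],[0,-170,0]],[[-9.2,4,-2.2],[0,-177.9,0]],[[-9.2,8,-2.2],[0,-177.9,0]],[[-9.2,8,-2.2],[0,-177.9,0]]]'
python3 - <<'E'
from h import *
s=robot.get_state()
w=robot.camera_info("wrist");im=robot.capture("wrist");cv2.imwrite("pics/w10.png",im[:,:,::-1])
print(s["tool_pos"],s["time"])
print(proj(w,[[.4262,.0057,.008],[.4449,.0914,.008],[.4356,.0486,.008]]))
plan([.4357,.0486,.06],np.radians(-12.5))
plan([.4357,.0486,.0185],np.radians(-12.5))
E
```

```text
time: 16.4
tool_pos: [0.434, 0.0476, 0.1791]
orientation: [-0.551, -0.441, 0.444, 0.553]
force: [-0.0, -0.1, 0.2]
opening: 0.702
[0.43395929 0.04764594 0.1790555 ] 16.4
[[248.33193575 135.1582721 ]
 [248.87401419 219.99248131]
 [248.57162441 179.12047077]]
shift cm [ 0.11 12.05 -0.06] turn deg [-0.1 -0.1 -0. ] rows 1.9 j6 -2.82
shift cm [ 0.12 16.2  -0.07] turn deg [-0.1 -0.1 -0. ] rows 2.6 j6 -2.82
```

View pics/w10.png

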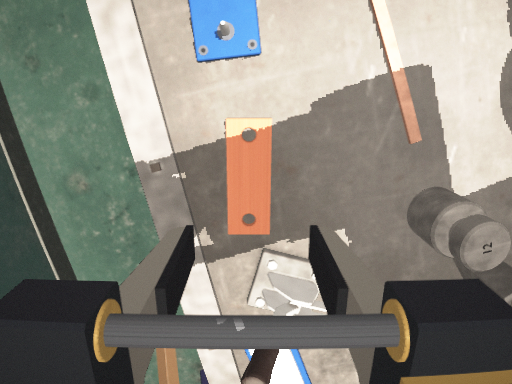

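```bash
python3 -m handwheel '[[[0.1,6,0],[0,0,0]],[[0.1,11,0],[0,0,0]],[[0.1,14,0],[0,0,0]],[[0.1,15.5,0],[0,0,0]],[[0.1,15.5,0],[0,0,0]],[[0.1,15.5,0],[0,0,0]]]'
python3 - <<'E'
from h import *
plan([.4357,.0486,.0185],np.radians(-12.5))
w=robot.camera_info("wrist");im=robot.capture("wrist");cv2.imwrite("pics/w11.png",im[:,:,::-1])
E
```

```text
time: 17.2
tool_pos: [0.4374, 0.0484, 0.0272]
orientation: [0.552, 0.443, -0.441, -0.551]
force: [0.6, -0.6, -0.1]
opening: 0.702
shift cm [-0.02  0.87  0.17] turn deg [ 0.1 -0.1  0. ] rows 0.1 j6 -2.81
```

View pics/w11.png

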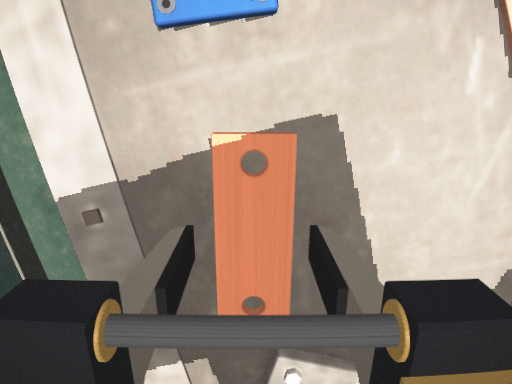

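```bash
python3 -m handwheel '[[[0,0.5,0.1],[0,0,0]],[[0,0.8,0.1],[0,0,0]],[[0,0.8,0.1],[0,0,0]],[[0,0.8,0.1],[0,0,0]]]'
python3 -m handwheel '[[[0,0,0],[0,0,0]],[[0,0,0],[0,0,0]],[[0,0,0],[0,0,0]],[[0,0,0],[0,0,0]],[[0,0,0],[0,0,0]]]' 0.2 45
```

```text
time: 17.75
tool_pos: [0.4352, 0.0484, 0.0179]
orientation: [-0.552, -0.442, 0.442, 0.552]
force: [-0.0, 0.3, -0.3]
opening: 0.704
time: 18.38
tool_pos: [0.4354, 0.0485, 0.0179]
orientation: [0.552, 0.442, -0.442, -0.552]
force: [0.9, -0.6, -0.4]
opening: 0.475
```

```bash
python3 -m handwheel '[[[0,-5,0],[0,0,0]],[[0,-11,0],[0,0,0]],[[0,-17,0],[0,0,0]],[[0,-23,0],[0,0,0]],[[0,-24,0],[0,0,0]],[[0,-24,0],[0,0,0]],[[0,-24,0],[0,0,0]]]'
python3 - <<'E'
from h import *
s=robot.get_state();w=robot.camera_info("wrist");im=robot.capture("wrist");cv2.imwrite("pics/w12.png",im[:,:,::-1])
crop(im,190,320,110,340,2.5,"pics/w12c.png")
A=R.from_quat(s["orientation"]).as_matrix();zt=s["tool_pos"][2]-.0099
for uv in ((254,163),(254,312)):
    p=onplane(w,uv,zt)[0];print("hole tool xyz mm",(A.T@(p-s["tool_pos"])*1000).round(1))
import pickle;pickle.dump((s,w),open("w12.pkl","wb"))
plan([.451,.298,.26],np.radians(7.44))
E
```

```text
time: 19.25
tool_pos: [0.4338, 0.0483, 0.2556]
orientation: [-0.551, -0.441, 0.443, 0.553]
force: [0.6, -0.5, -4.5]
opening: 0.471
hole tool xyz mm [-46.7  10.    1.6]
hole tool xyz mm [40.3  9.9  1.8]
shift cm [24.74 -0.45  3.78] turn deg [ -0.2 -20.   -0. ] rows 4.0 j6 -2.81
```

View pics/w12c.png

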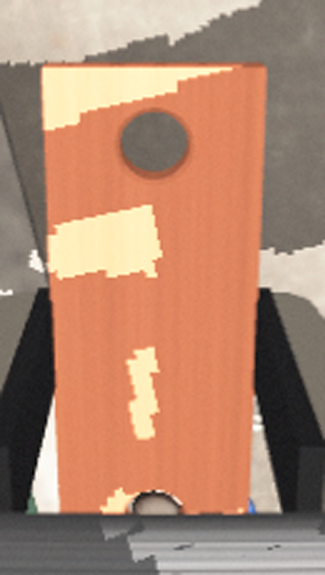

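```bash
python3 - <<'E'
from h import *
import pickle
s,w=pickle.load(open("w12.pkl","rb"))
A=R.from_quat(s["orientation"]).as_matrix();zt=s["tool_pos"][2]-.0099
for uv in ((251.3,166.9),(206.6,136.2),(296.2,136.2)):
    p=onplane(w,uv,zt)[0];print("tool xyz mm",(A.T@(p-s["tool_pos"])*1000).round(1))
E
```

```text
tool xyz mm [-44.8  10.    0.3]
tool xyz mm [-60.1   9.9 -21.6]
tool xyz mm [-60.1  10.1  22.2]
```

```bash
python3 -m handwheel '[[[6,-0.5,1],[0,-5,0]],[[12,-0.5,2],[0,-10,0]],[[18,-0.5,3],[0,-15,0]],[[24,-0.5,3.8],[0,-20,0]],[[24.7,-0.5,3.8],[0,-20,0]],[[24.7,0,3.8],[0,-20,0]],[[24.7,6,3.8],[0,-20,0]],[[24.7,12,3.8],[0,-20,0]],[[24.7,17,3.8],[0,-20,0]],[[24.7,17,3.8],[0,-20,0]],[[24.7,17,3.8],[0,-20,0]],[[24.7,17,3.8],[0,-20,0]]]'
python3 - <<'E'
from h import *
plan([.4510,.2982,.0389],np.radians(7.44))
w=robot.camera_info("wrist");im=robot.capture("wrist");cv2.imwrite("pics/w13.png",im[:,:,::-1])
E
```

```text
time: 20.8
tool_pos: [0.4535, 0.2983, 0.0902]
orientation: [0.467, 0.532, -0.53, -0.466]
force: [0.1, 0.1, -3.8]
opening: 0.471
shift cm [0.01 5.13 0.27] turn deg [ 0.2 -0.1  0.1] rows 0.8 j6 -2.69
```

View pics/w13.png

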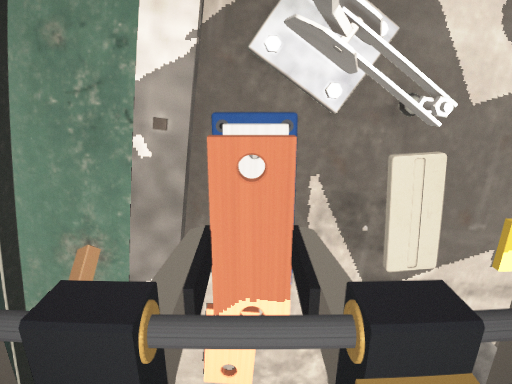

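```bash
python3 -m handwheel '[[[0,0.8,0.1],[0,0,0]],[[0,1.6,0.1],[0,0,0]],[[0,2.2,0.1],[0,0,0]],[[0,2.2,0.1],[0,0,0]],[[0,2.2,0.1],[0,0,0]]]'
python3 - <<'E'
from h import *
plan([.4510,.2982,.0389],np.radians(7.44))
E
```

```text
time: 21.48
tool_pos: [0.4511, 0.2977, 0.0658]
orientation: [-0.467, -0.531, 0.531, 0.467]
force: [0.1, -0.2, -4.1]
opening: 0.471
shift cm [0.05 2.69 0.  ] turn deg [-0. -0. -0.] rows 0.4 j6 -2.69
```

```bash
python3 -m handwheel '[[[0.05,0.6,0],[0,0,0]],[[0.05,1.2,0],[0,0,0]],[[0.05,1.8,0],[0,0,0]],[[0.05,2.3,0],[0,0,0]],[[0.05,2.5,0],[0,0,0]],[[0.05,2.5,0],[0,0,0]],[[0.05,2.5,0],[0,0,0]]]'
```

```text
time: 22.35
tool_pos: [0.4511, 0.2982, 0.041]
orientation: [0.467, 0.531, -0.531, -0.467]
force: [-0.6, -0.0, -3.6]
opening: 0.469
```

```bash
python3 -m handwheel '[[[0,0.15,0],[0,0,0]],[[0,0.28,0],[0,0,0]],[[0,0.28,0],[0,0,0]],[[0,0.28,0],[0,0,0]]]'
python3 -m handwheel '[[[0,0,0],[0,0,0]],[[0,0,0],[0,0,0]],[[0,0,0],[0,0,0]],[[0,0,0],[0,0,0]],[[0,-1,0],[0,0,0]],[[0,-5,0],[0,0,0]],[[0,-11,0],[0,0,0]],[[0,-17,0],[0,0,0]],[[0,-21,0],[0,0,0]],[[0,-21,0],[0,0,0]],[[0,-21,0],[0,0,0]]]' 0.7
python3 - <<'E'
from h import *
s=robot.get_state()
w=robot.camera_info("wrist");im=robot.capture("wrist");cv2.imwrite("pics/w14.png",im[:,:,::-1])
print(s["tool_pos"],s["time"])
plan([.44,-.33,.26],np.radians(-0.5))
E
```

```text
time: 22.85
tool_pos: [0.451, 0.2981, 0.0381]
orientation: [-0.467, -0.531, 0.531, 0.467]
force: [0.6, 0.4, -3.9]
opening: 0.472
time: 24.22
tool_pos: [0.4506, 0.2979, 0.2479]
orientation: [-0.467, -0.531, 0.531, 0.467]
force: [-0.6, -0.8, -0.9]
opening: 0.697
[0.45057672 0.2978744  0.24785801] 24.225
shift cm [-62.11  -1.23   9.1 ] turn deg [-0.1  7.9 -0. ] rows 10.0 j6 -2.69
```

View pics/w14.png

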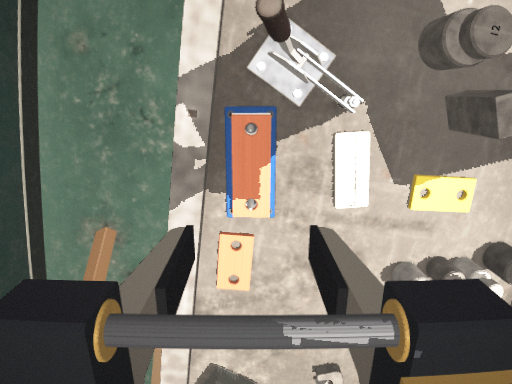

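```bash
python3 -m handwheel '[[[-4,-1.2,0.6],[0,10,0]],[[-8,-1.2,1.2],[0,20,0]],[[-12,-1.2,1.8],[0,30,0]],[[-16,-1.2,2.4],[0,40,0]],[[-20,-1.2,3],[0,50,0]],[[-24,-1.2,3.5],[0,60,0]],[[-28,-1.2,4],[0,70,0]],[[-32,-1.2,4.6],[0,80,0]],[[-36,-1.2,5.2],[0,90,0]],[[-40,-1.2,5.8],[0,100,0]],[[-44,-1.2,6.4],[0,110,0]],[[-48,-1.2,7],[0,120,0]],[[-52,-1.2,7.6],[0,130,0]],[[-56,-1.2,8.2],[0,140,0]],[[-60,-1.2,8.8],[0,150,0]],[[-62,-1.2,9.1],[0,160,0]],[[-62,-1.2,9.1],[0,170,0]],[[-62,-1.2,9.1],[0,179,0]],[[-62,-1.2,9.1],[0,188,0]],[[-62,-1.2,9.1],[0,188,0]]]'
python3 - <<'E'
from h import *
s=robot.get_state()
w=robot.camera_info("wrist");im=robot.capture("wrist");cv2.imwrite("pics/w15.png",im[:,:,::-1])
print(s["tool_pos"],s["time"],s["joint_pos"].round(2))
import pickle;pickle.dump((s,w),open("w15.pkl","wb"))
E
```

```text
time: 26.78
tool_pos: [0.4399, -0.3279, 0.2585]
orientation: [-0.498, 0.503, -0.501, 0.497]
force: [-0.7, -0.3, -0.5]
opening: 0.696
[ 0.43992602 -0.32794742  0.25852769] 26.775 [-0.64  0.21  1.77  0.    1.17 -0.63]
```

View pics/w15.png

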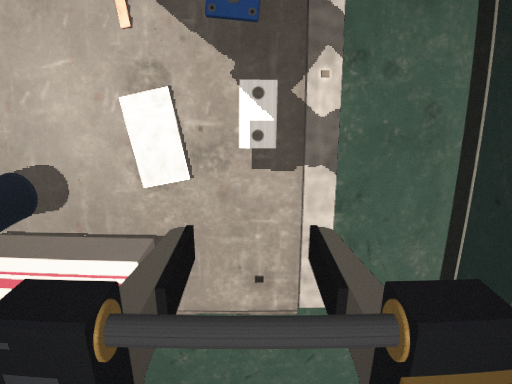

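```bash
python3 - <<'E'
from h import *
import pickle
s,w=pickle.load(open("w15.pkl","rb"))
a=cv2.imread("pics/w15.png")[:,:,::-1]
crop(a,230,290,70,160,6,"pics/p15.png")
g=cv2.cvtColor(a,cv2.COLOR_RGB2GRAY)
H=[]
for (u,v) in ((258,92),(258,135)):
    p=g[v-8:v+9,u-8:u+9];m=(p<100); ys,xs=np.nonzero(m);H.append((xs.mean()+u-8,ys.mean()+v-8));print(H[-1],m.sum())
P=onplane(w,H,.01);d=P[0]-P[1];print(P.round(4),P.mean(0).round(4),np.linalg.norm(d),np.degrees(np.arctan2(d[1],d[0])))
C=onplane(w,[[239.5,80],[277.5,80],[239.3,148.5],[276,148.5]],.01);print(C.round(4),C.mean(0).round(4))
E
```

```text
(np.float64(257.7551020408163), np.float64(92.23469387755102)) 98
(np.float64(257.4375), np.float64(134.975)) 80
[[ 0.4472 -0.2452  0.01  ]
 [ 0.4465 -0.2949  0.01  ]] [ 0.4468 -0.27    0.01  ] 0.04973589977486992 89.28902172232269
[[ 0.4261 -0.2312  0.01  ]
 [ 0.4701 -0.2316  0.01  ]
 [ 0.4244 -0.3111  0.01  ]
 [ 0.469  -0.3114  0.01  ]] [ 0.4474 -0.2713  0.01  ]
```

View pics/p15.png

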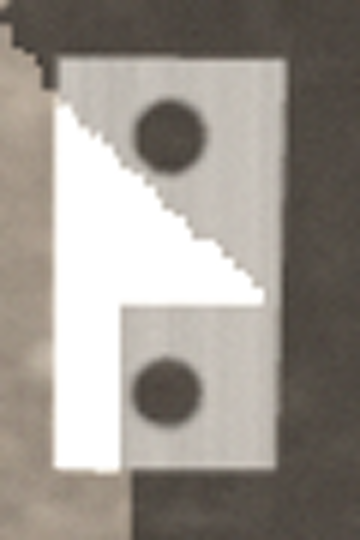

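```bash
python3 - <<'E'
from h import *
plan([.4471,-.2703,.0195],np.radians(-0.9))
E
```

```text
shift cm [-5.74 23.94  0.71] turn deg [ 0.1  0.5 -0.1] rows 3.9 j6 -0.64
```

```bash
python3 -m handwheel '[[[-4,4,0.7],[0,0.5,0]],[[-5.7,10,0.7],[0,0.5,0]],[[-5.7,15,0.7],[0,0.5,0]],[[-5.7,20,0.7],[0,0.5,0]],[[-5.7,22,0.7],[0,0.5,0]],[[-5.7,22,0.7],[0,0.5,0]],[[-5.7,22,0.7],[0,0.5,0]]]'
python3 - <<'E'
from h import *
plan([.4471,-.2703,.019],np.radians(-0.9))
w=robot.camera_info("wrist");im=robot.capture("wrist");cv2.imwrite("pics/w16.png",im[:,:,::-1])
E
```

```text
time: 27.7
tool_pos: [0.4486, -0.2717, 0.0407]
orientation: [0.495, -0.504, 0.505, -0.496]
force: [0.3, 0.4, -0.1]
opening: 0.696
shift cm [-0.14  2.17 -0.15] turn deg [-0.  -0.1  0. ] rows 0.3 j6 -0.53
```

View pics/w16.png

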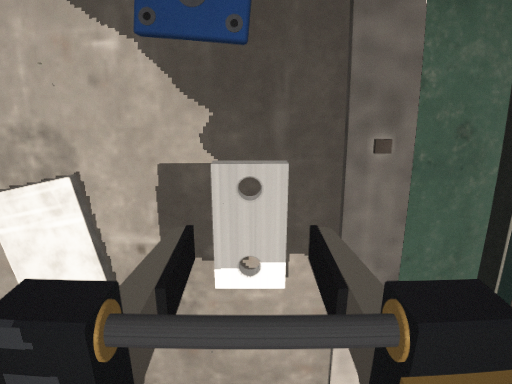

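```bash
python3 -m handwheel '[[[-0.1,1.2,-0.1],[0,0,0]],[[-0.1,2,-0.1],[0,0,0]],[[-0.1,2,-0.1],[0,0,0]],[[-0.1,2,-0.1],[0,0,0]]]'
python3 -m handwheel '[[[0,0,0],[0,0,0]],[[0,0,0],[0,0,0]],[[0,0,0],[0,0,0]],[[0,0,0],[0,0,0]],[[0,0,0],[0,0,0]]]' 0.2 35
```

```text
time: 28.25
tool_pos: [0.4472, -0.2705, 0.0201]
orientation: [-0.495, 0.505, -0.505, 0.495]
force: [0.6, 0.0, -0.2]
opening: 0.7
time: 28.88
tool_pos: [0.4473, -0.2706, 0.0202]
orientation: [0.495, -0.505, 0.505, -0.495]
force: [-0.9, 0.1, 2.9]
opening: 0.476
```

```bash
python3 -m handwheel '[[[0,-4,0],[0,0,0]],[[0,-9,0],[0,0,0]],[[0,-10,0],[0,0,0]],[[0,-10,0],[0,0,0]],[[0,-10,0],[0,0,0]]]'
python3 - <<'E'
from h import *
s=robot.get_state();w=robot.camera_info("wrist");im=robot.capture("wrist");cv2.imwrite("pics/w17.png",im[:,:,::-1])
crop(im,190,320,110,340,2.5,"pics/w17c.png")
import pickle;pickle.dump((s,w),open("w17.pkl","wb"))
plan([.4229,-.1157,.11],np.radians(-6.25))
E
```

```text
time: 29.5
tool_pos: [0.4462, -0.2699, 0.1186]
orientation: [-0.495, 0.506, -0.504, 0.495]
force: [0.5, 0.2, -1.9]
opening: 0.472
shift cm [-15.37   0.88  -2.63] turn deg [ 0.1  5.1 -0.1] rows 2.5 j6 -0.53
```

View pics/w17c.png

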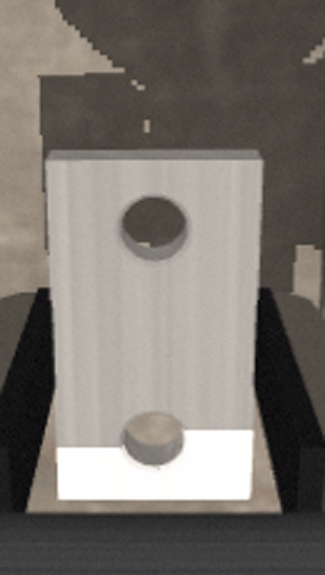

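```bash
python3 - <<'E'
from h import *
import pickle
s,w=pickle.load(open("w17.pkl","rb"))
A=R.from_quat(s["orientation"]).as_matrix();zt=s["tool_pos"][2]-.0102
for uv in ((251.3,200.9),(250.9,285.3),(251,173.7),(251,309.5)):
    p=onplane(w,uv,zt)[0];print("tool xyz mm",(A.T@(p-s["tool_pos"])*1000).round(1))
E
```

```text
tool xyz mm [-25.7  10.2  -0.3]
tool xyz mm [23.9 10.2 -0.5]
tool xyz mm [-40.1  10.2  -0.4]
tool xyz mm [39.9 10.2 -0.4]
```

```bash
python3 -m handwheel '[[[-6,-0.5,-1],[0,2,0]],[[-12,0.5,-2],[0,5,0]],[[-15.3,2,-2.6],[0,5.1,0]],[[-15.3,3,-2.6],[0,5.1,0]],[[-15.3,3.5,-2.6],[0,5.1,0]],[[-15.3,3.5,-2.6],[0,5.1,0]],[[-15.3,3.5,-2.6],[0,5.1,0]]]'
python3 - <<'E'
from h import *
plan([.4228,-.1162,.0302],np.radians(-6.25))
w=robot.camera_info("wrist");im=robot.capture("wrist");cv2.imwrite("pics/w18.png",im[:,:,::-1])
E
```

```text
time: 30.42
tool_pos: [0.4244, -0.1178, 0.0852]
orientation: [0.472, -0.527, 0.527, -0.472]
force: [0.5, -0.6, -0.0]
opening: 0.469
shift cm [-0.15  5.5  -0.18] turn deg [-0. -0.  0.] rows 0.9 j6 -0.16
```

View pics/w18.png

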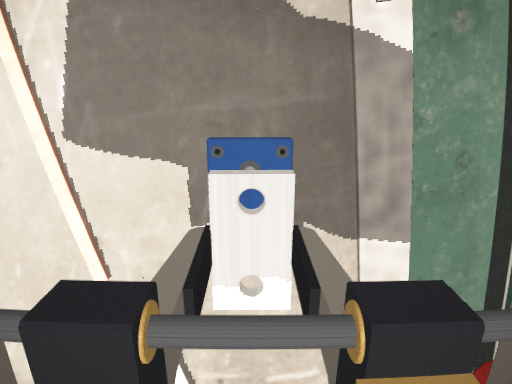

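Aligned; lowering part way, then rechecking.

```bash
python3 -m handwheel '[[[-0.1,1,-0.1],[0,0,0]],[[-0.1,2,-0.1],[0,0,0]],[[-0.1,2.5,-0.1],[0,0,0]],[[-0.1,2.5,-0.1],[0,0,0]],[[-0.1,2.5,-0.1],[0,0,0]]]'
python3 - <<'E'
from h import *
plan([.4228,-.1162,.0302],np.radians(-6.25))
E
```

```text
time: 31.1
tool_pos: [0.4234, -0.1159, 0.0601]
orientation: [0.472, -0.526, 0.526, -0.472]
force: [0.4, -0.7, -0.8]
opening: 0.471
shift cm [ 0.04  2.99 -0.05] turn deg [-0.  0.  0.] rows 0.5 j6 -0.16
```

```bash
python3 -m handwheel '[[[0.03,0.7,-0.05],[0,0,0]],[[0.03,1.4,-0.05],[0,0,0]],[[0.03,2,-0.05],[0,0,0]],[[0.03,2.5,-0.05],[0,0,0]],[[0.03,2.7,-0.05],[0,0,0]],[[0.03,2.9,-0.05],[0,0,0]],[[0.03,2.9,-0.05],[0,0,0]],[[0.03,2.9,-0.05],[0,0,0]]]'
```

```text
time: 32.1
tool_pos: [0.4228, -0.1162, 0.0312]
orientation: [0.472, -0.526, 0.526, -0.472]
force: [0.4, 0.2, -0.7]
opening: 0.473
```

```bash
python3 -m handwheel '[[[0,0.1,0],[0,0,0]],[[0,0.1,0],[0,0,0]],[[0,0.1,0],[0,0,0]]]'
python3 -m handwheel '[[[0,0.1,0],[0,0,0]],[[0,0.1,0],[0,0,0]],[[0,0.1,0],[0,0,0]],[[0,0,0],[0,0,0]],[[0,-1,0],[0,0,0]],[[0,-5,0],[0,0,0]],[[0,-11,0],[0,0,0]],[[0,-17,0],[0,0,0]],[[0,-22,0],[0,0,0]],[[0,-22,0],[0,0,0]],[[0,-22,0],[0,0,0]]]' 0.7
python3 - <<'E'
from h import *
s=robot.get_state()
w=robot.camera_info("wrist");im=robot.capture("wrist");cv2.imwrite("pics/w19.png",im[:,:,::-1])
print(s["tool_pos"],s["time"])
plan([.445,.35,.26],np.radians(4))
E
```

```text
time: 32.48
tool_pos: [0.4229, -0.1162, 0.0302]
orientation: [0.472, -0.526, 0.526, -0.472]
force: [1.5, -0.4, 3.1]
opening: 0.473
time: 33.85
tool_pos: [0.4222, -0.116, 0.2499]
orientation: [0.472, -0.526, 0.526, -0.472]
force: [-0.6, -0.1, 0.8]
opening: 0.702
[ 0.42220287 -0.11601205  0.2499401 ] 33.85
shift cm [-46.57  -1.06  -2.74] turn deg [  0.1 -10.2  -0. ] rows 7.5 j6 -0.16
```

View pics/w19.png

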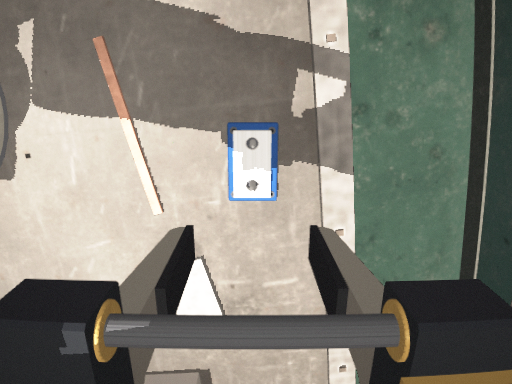

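Short spacer is seated, pins at (252,143) and (252,186) through both holes. Now the short copper.

```bash
python3 -m handwheel '[[[-6,-1,-0.3],[0,-2,0]],[[-12,-1,-0.7],[0,-4,0]],[[-18,-1,-1],[0,-6,0]],[[-24,-1,-1.4],[0,-8,0]],[[-30,-1,-1.8],[0,-10,0]],[[-36,-1,-2.1],[0,-10.2,0]],[[-42,-1,-2.5],[0,-10.2,0]],[[-46.5,-1,-2.7],[0,-10.2,0]],[[-46.5,-1,-2.7],[0,-10.2,0]],[[-46.5,-1,-2.7],[0,-10.2,0]],[[-46.5,-1,-2.7],[0,-10.2,0]]]'
python3 - <<'E'
from h import *
s=robot.get_state()
w=robot.camera_info("wrist");im=robot.capture("wrist");cv2.imwrite("pics/w20.png",im[:,:,::-1])
print(s["tool_pos"],s["time"])
import pickle;pickle.dump((s,w),open("w20.pkl","wb"))
E
```

```text
time: 35.28
tool_pos: [0.4459, 0.3477, 0.2595]
orientation: [0.517, -0.483, 0.483, -0.516]
force: [-0.1, -0.9, 0.1]
opening: 0.698
[0.44594424 0.34767872 0.25949959] 35.275
```

View pics/w20.png

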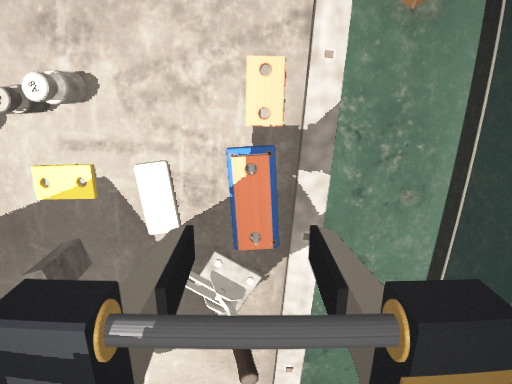

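```bash
python3 - <<'E'
from h import *
import pickle
s,w=pickle.load(open("w20.pkl","rb"))
a=cv2.imread("pics/w20.png")[:,:,::-1]
crop(a,235,295,45,135,6,"pics/p20.png")
E
```

```text
(no output)
```

View pics/p20.png

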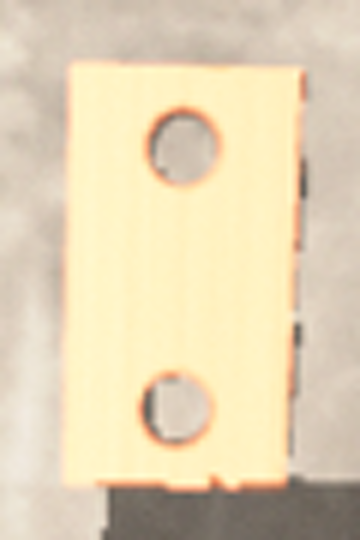

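```bash
python3 - <<'E'
from h import *
import pickle
s,w=pickle.load(open("w20.pkl","rb"))
P=onplane(w,[[265.3,68.9],[264.1,112.6]],.008);d=P[0]-P[1];print(P.round(4),P.mean(0).round(4),np.linalg.norm(d),np.degrees(np.arctan2(d[1],d[0])))
C=onplane(w,[[246.3,54.9],[285.4,55.9],[245.4,125.6],[282.8,125.6]],.008);print(C.round(4),C.mean(0).round(4),[np.degrees(np.arctan2(*(C[i]-C[i+2])[1::-1])) for i in (0,1)])
m=(P.mean(0)+C.mean(0))/2
plan([m[0],m[1],.04],np.arctan2(d[1],d[0])-np.pi/2)
# seated long copper pins/plate check
E
```

```text
[[0.4538 0.457  0.008 ]
 [0.4563 0.4073 0.008 ]] [0.455  0.4322 0.008 ] 0.049782448192765595 92.85307298745455
[[0.4308 0.4709 0.008 ]
 [0.4757 0.473  0.008 ]
 [0.435  0.3905 0.008 ]
 [0.4799 0.3936 0.008 ]] [0.4554 0.432  0.008 ] [np.float64(92.97507369058371), np.float64(93.03905746388087)]
shift cm [-8.36 21.98  1.5 ] turn deg [0.  1.1 0. ] rows 3.8 j6 0.59
```

```bash
python3 -m handwheel '[[[-5,4,0.8],[0,1,0]],[[-8.4,9,1.5],[0,1,0]],[[-8.4,15,1.5],[0,1,0]],[[-8.4,19,1.5],[0,1,0]],[[-8.4,21,1.5],[0,1,0]],[[-8.4,21,1.5],[0,1,0]],[[-8.4,21,1.5],[0,1,0]]]' 0.6
python3 - <<'E'
from h import *
plan([.4552,.4321,.0185],np.radians(2.95))
w=robot.camera_info("wrist");im=robot.capture("wrist");cv2.imwrite("pics/w21.png",im[:,:,::-1])
E
```

```text
time: 36.2
tool_pos: [0.4564, 0.4345, 0.052]
orientation: [-0.512, 0.487, -0.487, 0.514]
force: [0.0, 1.3, -1.1]
opening: 0.6
shift cm [ 0.24  3.34 -0.14] turn deg [-0.1  0.  -0.1] rows 0.5 j6 0.71
```

View pics/w21.png

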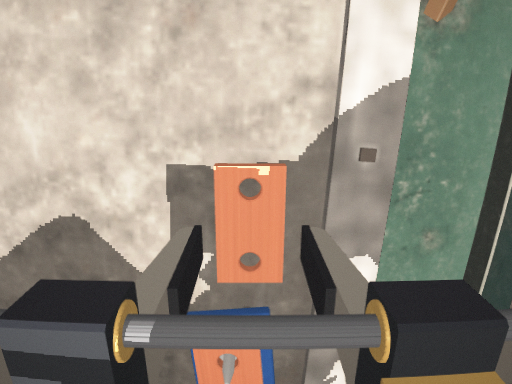

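```bash
python3 -m handwheel '[[[0.1,1.2,-0.05],[0,0,0]],[[0.1,2.4,-0.05],[0,0,0]],[[0.1,3.1,-0.05],[0,0,0]],[[0.1,3.1,-0.05],[0,0,0]],[[0.1,3.1,-0.05],[0,0,0]]]'
```

```text
time: 36.88
tool_pos: [0.4548, 0.4329, 0.019]
orientation: [0.513, -0.487, 0.487, -0.513]
force: [0.4, -0.3, 0.2]
opening: 0.603
```

```bash
python3 -m handwheel '[[[0.08,0.05,0.03],[0,0,0]],[[0.08,0.05,0.03],[0,0,0]]]'
python3 -m handwheel '[[[0,0,0],[0,0,0]],[[0,0,0],[0,0,0]],[[0,0,0],[0,0,0]],[[0,0,0],[0,0,0]],[[0,0,0],[0,0,0]]]' 0.2 40
python3 -m handwheel '[[[0,-4,0],[0,0,0]],[[0,-10,0],[0,0,0]],[[0,-16,0],[0,0,0]],[[0,-22,0],[0,0,0]],[[0,-24,0],[0,0,0]],[[0,-24,0],[0,0,0]],[[0,-24,0],[0,0,0]]]'
python3 - <<'E'
from h import *
s=robot.get_state();w=robot.camera_info("wrist");im=robot.capture("wrist");cv2.imwrite("pics/w22.png",im[:,:,::-1])
crop(im,190,320,110,340,2.5,"pics/w22c.png")
import pickle;pickle.dump((s,w),open("w22.pkl","wb"))
plan([.4229,-.1157,.26],np.radians(-6.25))
E
```

```text
time: 37.12
tool_pos: [0.4552, 0.4321, 0.0187]
orientation: [-0.513, 0.487, -0.487, 0.513]
force: [-0.1, 0.3, -0.6]
opening: 0.598
time: 37.75
tool_pos: [0.4552, 0.4321, 0.0187]
orientation: [-0.513, 0.487, -0.487, 0.513]
force: [-0.2, 0.2, 1.6]
opening: 0.47
time: 38.62
tool_pos: [0.4544, 0.4314, 0.2568]
orientation: [0.514, -0.487, 0.487, -0.512]
force: [-1.2, -0.1, -2.9]
opening: 0.475
shift cm [54.46 -0.22 -6.  ] turn deg [0.1 9.2 0.1] rows 8.8 j6 0.7
```

View pics/w22c.png

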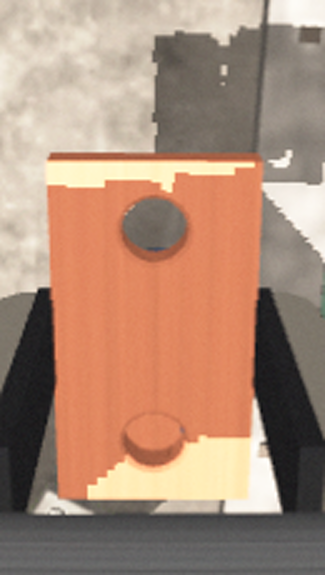

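```bash
python3 -m handwheel '[[[6,-0.2,-0.7],[0,1,0]],[[12,-0.2,-1.3],[0,2,0]],[[18,-0.2,-2],[0,3,0]],[[24,-0.2,-2.6],[0,4,0]],[[30,-0.2,-3.3],[0,5,0]],[[36,-0.2,-4],[0,6,0]],[[42,-0.2,-4.6],[0,7,0]],[[48,-0.2,-5.3],[0,8,0]],[[54.4,-0.2,-6],[0,9.2,0]],[[54.4,3,-6],[0,9.2,0]],[[54.4,9,-6],[0,9.2,0]],[[54.4,14,-6],[0,9.2,0]],[[54.4,16.5,-6],[0,9.2,0]],[[54.4,16.5,-6],[0,9.2,0]],[[54.4,16.5,-6],[0,9.2,0]],[[54.4,16.5,-6],[0,9.2,0]]]'
python3 - <<'E'
from h import *
plan([.4228,-.1162,.0387],np.radians(-6.25))
w=robot.camera_info("wrist");im=robot.capture("wrist");cv2.imwrite("pics/w23.png",im[:,:,::-1])
E
```

```text
time: 40.67
tool_pos: [0.4245, -0.1145, 0.0946]
orientation: [0.472, -0.526, 0.527, -0.473]
force: [0.8, 0.3, -2.6]
opening: 0.473
shift cm [ 0.19  5.59 -0.16] turn deg [-0.1  0.   0. ] rows 0.9 j6 -0.16
```

View pics/w23.png

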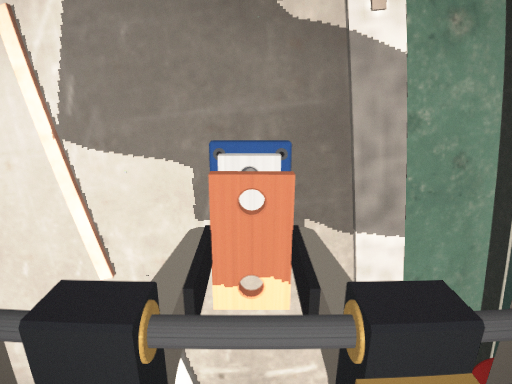

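```bash
python3 -m handwheel '[[[0.1,1,-0.1],[0,0,0]],[[0.1,2,-0.1],[0,0,0]],[[0.1,2.5,-0.1],[0,0,0]],[[0.1,2.5,-0.1],[0,0,0]],[[0.1,2.5,-0.1],[0,0,0]]]'
python3 - <<'E'
from h import *
plan([.4228,-.1162,.0387],np.radians(-6.25))
E
```

```text
time: 41.35
tool_pos: [0.4226, -0.1152, 0.0686]
orientation: [-0.472, 0.526, -0.526, 0.472]
force: [0.2, 0.2, -1.9]
opening: 0.469
shift cm [0.1  2.99 0.03] turn deg [0. 0. 0.] rows 0.5 j6 -0.16
```

```bash
python3 -m handwheel '[[[0.1,0.3,0.02],[0,0,0]],[[0.1,0.8,0.02],[0,0,0]],[[0.1,1.4,0.02],[0,0,0]],[[0.1,2,0.02],[0,0,0]],[[0.1,2.5,0.02],[0,0,0]],[[0.1,2.8,0.02],[0,0,0]],[[0.1,2.97,0.02],[0,0,0]],[[0.1,2.97,0.02],[0,0,0]],[[0.1,2.97,0.02],[0,0,0]]]'
```

```text
time: 42.48
tool_pos: [0.4227, -0.1162, 0.039]
orientation: [0.472, -0.526, 0.526, -0.472]
force: [0.5, 0.4, -2.0]
opening: 0.472
```

```bash
python3 -m handwheel '[[[0,0.03,0],[0,0,0]],[[0,0.03,0],[0,0,0]]]'
python3 -m handwheel '[[[0,0.03,0],[0,0,0]],[[0,0.03,0],[0,0,0]],[[0,0.03,0],[0,0,0]],[[0,0,0],[0,0,0]],[[0,-1,0],[0,0,0]],[[0,-5,0],[0,0,0]],[[0,-11,0],[0,0,0]],[[0,-17,0],[0,0,0]],[[0,-22,0],[0,0,0]],[[3,-22,0],[0,0,0]],[[3,-22,0],[0,0,0]],[[3,-22,0],[0,0,0]]]' 0.7
python3 - <<'E'
from h import *
import pickle
s=robot.get_state()
w=robot.camera_info("wrist");im=robot.capture("wrist");cv2.imwrite("pics/w24.png",im[:,:,::-1]);pickle.dump((s,w),open("w24.pkl","wb"))
crop(im,215,285,90,200,5,"pics/w24c.png")
im=robot.capture("scene");crop(im,100,340,150,260,3,"pics/s2.png")
print(s["tool_pos"],s["time"])
E
```

```text
time: 42.72
tool_pos: [0.4227, -0.1162, 0.0386]
orientation: [0.472, -0.526, 0.526, -0.472]
force: [0.2, 0.6, -1.7]
opening: 0.472
time: 44.22
tool_pos: [0.4189, -0.1456, 0.2584]
orientation: [-0.472, 0.527, -0.526, 0.472]
force: [0.5, 0.2, -0.0]
opening: 0.698
[ 0.41889293 -0.14558992  0.25839406] 44.225
```

View pics/w24.png

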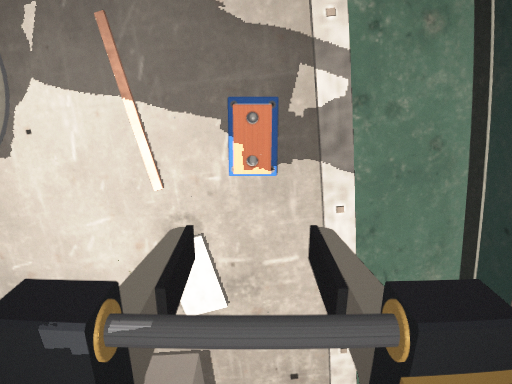

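View pics/w24c.png

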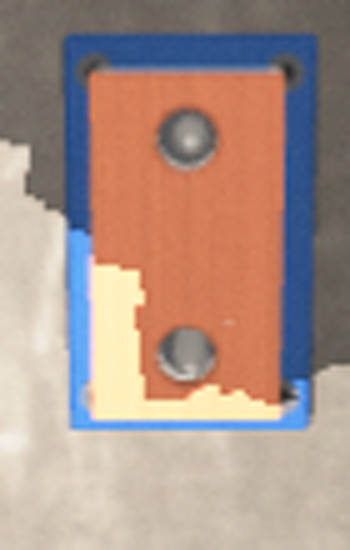

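View pics/s2.png

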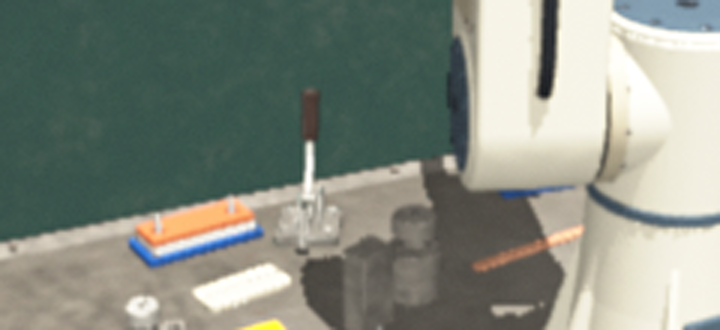

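```bash
python3 - <<'E'
from h import *
import pickle
s,w=pickle.load(open("w24.pkl","rb"))
C=np.array([[90,70],[284,70],[92,418],[281,418]])/5+[215-.4,90-.4]
P=onplane(w,C,.028);print(P.round(4),P.mean(0).round(4),[np.linalg.norm(P[a]-P[b]).round(4) for a,b in((0,1),(2,3),(0,2),(1,3))])
d=P[0]-P[2];print(np.degrees(np.arctan2(d[1],d[0])))
a=cv2.imread("pics/w20.png")[:,:,::-1];crop(a,220,290,140,260,5,"pics/p20b.png")
E
```

```text
[[ 0.405  -0.0737  0.028 ]
 [ 0.4483 -0.0784  0.028 ]
 [ 0.3956 -0.1533  0.028 ]
 [ 0.4401 -0.1581  0.028 ]] [ 0.4223 -0.1159  0.028 ] [np.float64(0.0435), np.float64(0.0447), np.float64(0.0801), np.float64(0.0801)]
83.28169059161243
```

View pics/p20b.png

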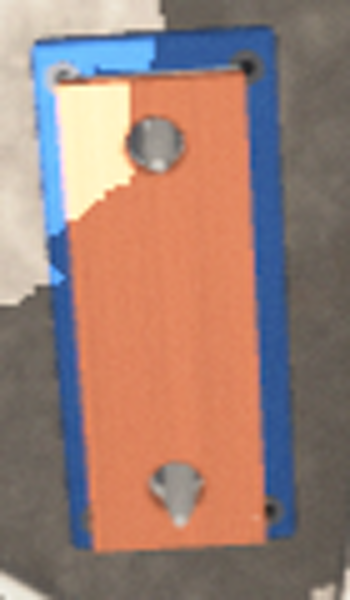

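```bash
python3 - <<'E'
from h import *
import pickle
s,w=pickle.load(open("w20.pkl","rb"))
C=np.array([[53,78],[246,71],[92,549],[267,545]])/5+[220-.4,140-.4]
P=onplane(w,C,.028);print(P.mean(0).round(4),[np.linalg.norm(P[a]-P[b]).round(4) for a,b in((0,1),(2,3),(0,2),(1,3))])
d=P[:2].mean(0)-P[2:].mean(0);print(np.degrees(np.arctan2(d[1],d[0])))
s=robot.get_state();print(s["time"],s["force"])
robot.close_job()
E
```

```text
[0.4501 0.2991 0.028 ] [np.float64(0.0451), np.float64(0.0445), np.float64(0.1211), np.float64(0.1216)]
97.46388635533641
44.325 [-0.24449932  0.34474395  0.40103294]
the job is handed in; nothing more can be done
```

I loaded both jigs: on each, the aluminium spacer is over both pins on the base, with the copper plate on top of it. The job was handed in at about 44 s of the 120 s, with the gripper open and clear. I left the yellow look-alike plate, the blank plate and the tile alone.

Last checks, from wrist-camera pictures of the seated copper plates, assuming their top faces are 28 mm up:

| Jig | Copper centre from jig centre | Plate angle vs jig angle | Measured plate size |
|---|---|---|---|
| Short | about 0.7 mm | 83.3° vs 83.75° | 80.1 x 44 mm |
| Long | about 1.5 mm | 97.46° vs 97.44° | 121 x 45 mm |

- **Pins:** they show through both holes of every plate in the pictures taken after placing.
- **Long plate size:** it measured about 1 mm over its true 120 x 44 mm. The corners were read by eye, which probably explains it, but a slightly high plate is not ruled out.
- **Forces:** the readings printed between moves never went above about 6 N.
- **Not measured:** I did not measure each spacer's height separately, and I did not measure the tile's and blank plate's final positions. The gripper never worked near either of them.

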